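# Set up the sphere rack's inspection flap and fill it

## Task

Set the polished spheres out for inspection. First clear the bench in front of the sphere rack by laying its two bars of polishing compound flat on the floor of the wooden tray; then swing the rack's folding prop leg out until it is hard against its stop, and after that press the catch plunger fully down so that the flap lowers itself on to the leg. Finally lift every sphere over the shelf's retaining rail and seat it in a hole of the flap, letting none fall, and leave the tools lying about where they are.

Things in the scene. Friction and masses are not known exactly. Their poses are not given: they have to be found in the camera images.
- sphere_rack: Bench-top wooden sphere rack, fixed, 101 mm deep, 344 mm wide, back board 150 mm high, ends no higher than the shelf. Origin on the bench below the middle of the flap's hinge line; x points to its back, y to its left, z up. Shelf top 95 mm above the bench, x = 5 to 91 mm, with three 30 mm drain holes at x = 48, y = -110, -10, 90 mm in which the spheres stand.
- rail_mid (a point): Middle of the round steel retaining rail (8 mm rod along rack y, top 121 mm above the bench) at the front of the shelf, rack x = 9 mm; end posts at rack y = +-165 mm. A sphere must be lifted over it.
- leg_pivot (a point): Foot of the prop leg's vertical pivot axis, on the bench, rack x = -6, y = -100 mm.
- leg (a joint): Folding prop leg (steel gate leg, vertical pivot). 0 = folded along the rack's front, free end sticking out past the right end (rack -y); it turns clockwise seen from above to 1.571 = square to the front (free end toward rack -x), hard against its stop. Starts at 0 to 0.25; stays where left (1 N at the knob). Arm 12 mm thick, top 81 mm above the bench; its foot sweeps the bench out to 116 mm.
- leg_knob (a point): The red upright handle at the free end of the prop leg, 125 mm from the pivot axis, 21 mm in diameter, from 112 to 154 mm above the bench (a 16 mm steel post below that). The point is on its axis 138 mm above the bench.
- flap (a joint): Inspection flap, wooden board 330 x 94 x 12 mm hinged at the shelf's front, 95 mm above the bench. 0 = closed, upright before the shelf (top edge 190 mm above the bench), held by the catch (reads up to 0.1); 1.57 = level toward the robot, resting on the swung-out leg, top face level with the shelf. Once released it lowers itself in about 2 s; without the leg it falls past level to 2.3.
- plunger (a joint): Sprung catch plunger at the rack's left end, pushed straight down; 0 = up, 0.016 m = fully down (6 to 7 N). The catch lets the flap go near the end of the stroke (after about 13 mm); the plunger springs up again when left.
- plunger_top (a point): Centre of the top of the plunger's yellow cap, 27 mm in diameter, 181 mm above the bench when up; rack x = -17, y = 212 mm. The green housing below it (60 x 22 mm) ends 153 mm above the bench.
- tray: Shallow open wooden tray, fixed, 160 (x) x 205 (y) x 22 mm high, walls and floor 6 mm. Origin at the centre of its underside, x and y along its sides.
- bar_green: Green bar of polishing compound, 103 x 36 x 30 mm, lying flat. Origin at the centre of its underside; its long axis lies 1.716 rad from its x axis, turning counterclockwise seen from above. 0.16 kg.
- bar_brown: Brown bar of polishing compound, 82 x 36 x 30 mm, lying flat. Origin at the centre of its underside; its long axis lies 1.987 rad from its x axis, turning counterclockwise seen from above. 0.16 kg.
- nest0 (a point): Centre of a round hole (42 mm, right through) in the flap, at the face that is its top when lowered, 47 mm from the hinge line, rack y = -110 mm. A sphere set in it sinks about 8 mm (its centre 24 mm above the flap's top, 119 mm above the bench).
- nest1 (a point): Centre of a round hole (42 mm, right through) in the flap, at the face that is its top when lowered, 47 mm from the hinge line, rack y = -10 mm. A sphere set in it sinks about 8 mm (its centre 24 mm above the flap's top, 119 mm above the bench).
- nest2 (a point): Centre of a round hole (42 mm, right through) in the flap, at the face that is its top when lowered, 47 mm from the hinge line, rack y = 90 mm. A sphere set in it sinks about 8 mm (its centre 24 mm above the flap's top, 119 mm above the bench).
- sphere_grey_c (a point): Centre of the olive-grey polished stone sphere (65 mm, 0.4 kg; may be absent), about 124 mm above the bench while it stands on the shelf.
- sphere_blue_c (a point): Centre of the blue-black polished stone sphere (65 mm, 0.4 kg; may be absent), about 124 mm above the bench while it stands on the shelf.
- sphere_pink_c (a point): Centre of the rosy pink polished stone sphere (66 mm, 0.4 kg; may be absent), about 124 mm above the bench while it stands on the shelf.
- hammer_1: Small hammer with wooden handle, 247 mm, lying on the bench beside the work; leave it alone. Origin at the centre of its underside.
- screwdriver_1: Red screwdriver, 194 mm, lying on the bench beside the work; leave it alone. Origin at the centre of its underside.
- brush_1: Flat brush, 171 mm, lying on the bench beside the work; leave it alone. Origin at the centre of its underside.

How it is judged:
On the way, in this order (a step that is already met when the one before it is completed fails the run):
1. both bars of compound lie flat in the tray (x of bar_green in the frame of tray between -0.055 and 0.055 m and y of bar_green in the frame of tray between -0.08 and 0.08 m and z of each of bar_green, bar_brown in the frame of tray below 0.014 m and angle between each of bar_green, bar_brown's own z axis and vertical below 0.2 rad and linear speed of each of bar_green, bar_brown below 0.02 m/s and x of bar_brown in the frame of tray between -0.055 and 0.055 m and y of bar_brown in the frame of tray between -0.08 and 0.08 m), for 0.2 s.
2. the prop leg is swung out against its stop (value of joint leg above 1.51 rad), for 0.2 s.
3. the plunger is pressed fully down (value of joint plunger above 0.0135 m), for 0.1 s.
4. the flap has come to rest level on the leg (value of joint flap between 1.5 and 1.64 rad and velocity of joint flap below 0.1 rad/s), for 0.3 s.
At the end, for the whole second after the job is handed in: Leg out within 0.08 rad of its stop; flap level (1.50 to 1.64 rad) and still; both bars lying flat on the tray's floor, inside its walls; every sphere present at rest in a hole of the flap (centre within 8 mm of the hole's, 108 to 130 mm above the bench) (all of step 1 and all of step 4 and value of joint leg above 1.49 rad and (horizontal distance between sphere_grey_c and nest0 below 0.008 m or horizontal distance between sphere_grey_c and nest1 below 0.008 m or horizontal distance between sphere_grey_c and nest2 below 0.008 m) and height (world z) of sphere_grey_c between 0.108 and 0.13 m and (horizontal distance between sphere_blue_c and nest0 below 0.008 m or horizontal distance between sphere_blue_c and nest1 below 0.008 m or horizontal distance between sphere_blue_c and nest2 below 0.008 m) and height (world z) of sphere_blue_c between 0.108 and 0.13 m and (horizontal distance between sphere_pink_c and nest0 below 0.008 m or horizontal distance between sphere_pink_c and nest1 below 0.008 m or horizontal distance between sphere_pink_c and nest2 below 0.008 m) and height (world z) of sphere_pink_c between 0.108 and 0.13 m); the robot touches nothing.
It fails at once if a sphere falls off the rack (height (world z) of any of sphere_grey_c, sphere_blue_c, sphere_pink_c below 0.08 m).
It fails at once if the flap falls past level (value of joint flap above 1.75 rad).
It fails at once if a tool lying beside the work is shifted by more than 4 cm (distance of any of hammer_1, screwdriver_1, brush_1 from where it was at the start of the episode above 0.04 m).
Of sphere_grey, sphere_blue, sphere_pink only 2 to 3 are there at a start; the rules pass over those that are not, and their reading is None.
At some moment in a run one of bar_green, bar_brown may be knocked a few centimetres aside while the robot is not near it.
It also fails if it takes over 200 s, if anything falls off the work surface, if the arm or the gripper's body presses on something with over 40 N, if the wrist force passes 120 N, or if a joint passes its speed limit or range.

## Robot

A 7-joint arm with a two-finger parallel gripper is mounted at the origin on a cart in front of the work surface, level with it; the furniture and walls round the work are solid. World frame = base frame: x ahead of the robot, y to its left, z up, the work surface at z = 0. Lengths are in m, angles in rad, forces in N, time in s.
With the tool pointing down it reaches from about 0.35 to 0.9 m from the base axis. Payload 19.9 kg.
Tool frame: the origin (TCP) lies midway between the tips of the shut fingers; the grasp point (between the pads) lies 19 mm behind it; z points along the fingers, y is the line along which they close (so a half turn about z gives the same grasp; the last joint's range is limited). The gripper opens to 85 mm and grips with 20 to 120 N. Pads are 22 mm wide; open, the fingers measure 114 mm over their backs; the gripper's body (76 mm by 85 mm) begins 54 mm behind the grasp point. The pads swing forward as they close: fully open they stand 13 mm farther back than shut.
Start: joints at [1.133, 0.417, -0.01, 1.614, 0.005, 1.111, -0.053], TCP at [0.241, -0.577, 0.231] pointing down, gripper open.
Joint ranges: [-2.81, 2.81], [-0.39, 2.02], [-1.27, 1.25], [0.06, 2.57], [-1.19, 4.33], [0.19, 2], [-2.82, 2.82]. Speed limits (rad/s): [1.89, 1.89, 2.39, 2.39, 3.01, 3.01, 3.01].

## Interface

Orientations are given as a unit quaternion [w, x, y, z].
In Python, from cell import bot, viewer gives the robot as it stands (bot), with the cameras (viewer).
- The arm moves only by the shell command python3 shift.py 'ROWS'. ROWS is rows parted by semicolons, their numbers by spaces, 1 to 12 of them, each of 7 numbers: a rotation vector rx, ry, rz in rad, then dx, dy, dz in m, then the finger opening in m; each row shifts and turns the commanded pose from where the row before left it, along the tool's axes as they then stand; what a row does not reach is not made up. A row lasts 1/8 s, in which the tool goes at most 0.0625 m and 0.188 rad, less where a joint would pass 70% of its speed; a pose out of reach is approached as far as the arm can. The fingers move at their own pace and stop on an object; the grip force is fixed at half the most. Time passes only in rows, so rows that do not move let the fingers close. It prints the time, the measured TCP pose, the force, the opening and the grip force at its end.
- bot.get_obs(): the state, without advancing time (a new reading comes with each control period).
- viewer.grab_frame(name): name is "scene" or "top"; returns a dict with "frame" (384x512x3 uint8, red, green, blue), "depth" (384x512 float32, m along the optical axis (not along the pixel's ray), 0 where there is no reading), "vertical_fov" (degrees; the focal length in pixels is half the picture's height over the tangent of half this angle, whatever the lens; pixels are square), "cx", "cy" (the principal point, pixels), "k1" (the pictures are not rectified: a ray, as slopes to the right and down, at radius r is drawn at 1 + k1 r^2 times it, then the intrinsics apply), "R" (3x3) and "t" (3): a world point X has camera coordinates R X + t. Camera axes: x right, y down, z forward; pixel columns grow to the right and rows downward; lengths in m; the calibration is good to about 2 mm. A picture is of the moment at which its call begins.
- bot.sign_off(): hands the job in; it is judged then, once.
The state is a dict: "time": time; "joint_positions": joint angles; "joint_vel": joint speeds; "joint_torque": joint torques, N m; "tool_pos": TCP position; "eef_rot": TCP orientation; "ft_force": force on the tool from outside, world axes, zero at the start; "wrist_torque": the same for the moment, N m; "gripper_width": finger opening in m; "grasp_force": force on a finger pad.
Only numpy, scipy, OpenCV 4.12 (cv2) and the standard library are available. Lean on these libraries where they do the work, as an engineer would, in place of code of your own. Each camera call takes 0.05 s, during which the arm holds its last target. There are 200 camera calls.

## Working session

There is one attempt and no reset: what is moved stays moved. The work goes in short steps, Python scripts to look and compute and a shell command to move; the robot and the scene stay as the last step left them, time stands still between calls to the robot, and variables do not carry over. Pictures are saved under pics/ and viewed, at most 14 in all, crops included, and the job is handed in when it is done.

```bash
ls; mkdir -p pics; cat > h.py <<'E'
import numpy as np, cv2
from cell import bot, viewer
def grab(n):
    f=viewer.grab_frame(n); return f
def save(f,p,s=1.5):
    cv2.imwrite(p,cv2.resize(f["frame"][:,:,::-1],None,fx=s,fy=s))
def K(f):
    F=192/np.tan(np.radians(f["vertical_fov"])/2); return F
def ray(f,u,v):
    F=K(f); xd=np.array([(u-f["cx"])/F,(v-f["cy"])/F]); x=xd.copy()
    for _ in range(20): x=xd/(1+f["k1"]*(x@x))
    R=np.array(f["R"]);t=np.array(f["t"])
    return -R.T@t, R.T@np.array([x[0],x[1],1.])
def onz(f,u,v,z):
    c,d=ray(f,u,v); return c+d*(z-c[2])/d[2]
def proj(f,X):
    p=np.array(f["R"])@X+np.array(f["t"]); a=p[:2]/p[2]; a=a*(1+f["k1"]*(a@a)); return a*K(f)+[f["cx"],f["cy"]]
def cloud(f):
    h,w=f["depth"].shape; v,u=np.mgrid[:h,:w]; F=K(f)
    xd=np.stack([(u-f["cx"])/F,(v-f["cy"])/F],-1); x=xd.copy()
    for _ in range(20): x=xd/(1+f["k1"]*(x**2).sum(-1,keepdims=True))
    P=np.concatenate([x,np.ones((h,w,1))],-1)*f["depth"][...,None]
    return (P-np.array(f["t"]))@np.array(f["R"])
E
python3 - <<'E'
from h import *
for n in ("scene","top"):
    f=grab(n); save(f,f"pics/{n}0.png"); print(n,f["vertical_fov"],f["k1"],-np.array(f["R"]).T@f["t"],np.round(f["R"],2).tolist(),(f["depth"]>0).mean())
o=bot.get_obs(); print(o)
E
```

```text
cell.py
pics
shift.py
scene 45.67381228178604 -0.11335176040494462 [0.07279506 0.59175263 1.12856686] [[-0.8, -0.6, 0.01], [-0.47, 0.6, -0.65], [0.38, -0.52, -0.76]] 0.9957224527994791
top 42.56460162179024 -0.04846834845376092 [ 0.33949203 -0.08729417  1.84687702] [[-0.03, -1.0, 0.0], [-0.99, 0.03, -0.14], [0.14, -0.01, -0.99]] 0.9958394368489584
{'time': 0.1, 'joint_positions': array([ 1.13348634,  0.41789664, -0.01030831,  1.61407916,  0.00467361,
        1.11068906, -0.05300952]), 'joint_vel': array([-1.13065472e-03, -1.42477244e-03,  3.69387836e-04, -9.51472807e-04,
       -3.21649634e-05, -2.94140915e-03,  7.44825996e-04]), 'joint_torque': array([-1.00412758e-04, -8.65823436e+01,  6.79179747e-01, -4.35639882e+01,
        1.91996206e-02,  4.80131872e-03,  6.85721261e-05]), 'tool_pos': array([ 0.24086182, -0.57640731,  0.23074844]), 'eef_rot': array([-5.07426326e-04,  9.80481346e-01,  1.96611433e-01, -1.31064044e-04]), 'ft_force': array([0.38523788, 0.46539973, 0.68656511]), 'wrist_torque': array([-0.03538595,  0.01070831,  0.00534471]), 'grasp_force': 0.0, 'gripper_width': 0.08504681459887584}
```

View pics/scene0.png

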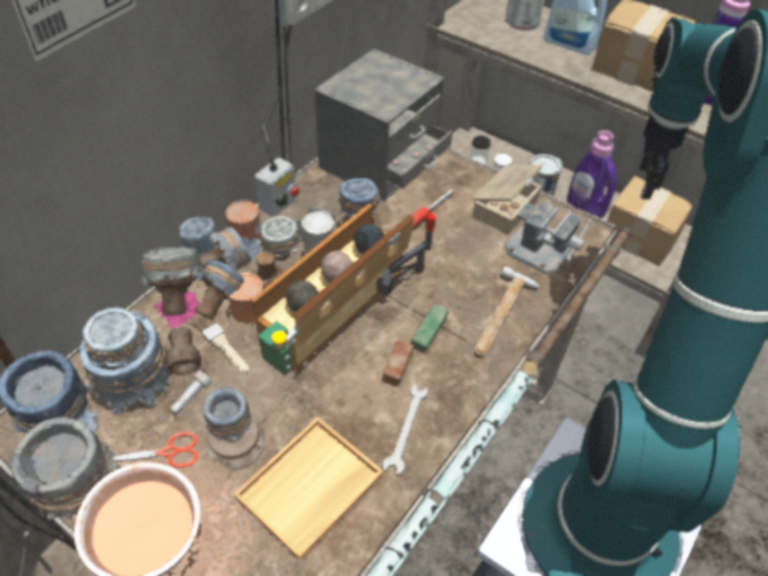

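View pics/top0.png

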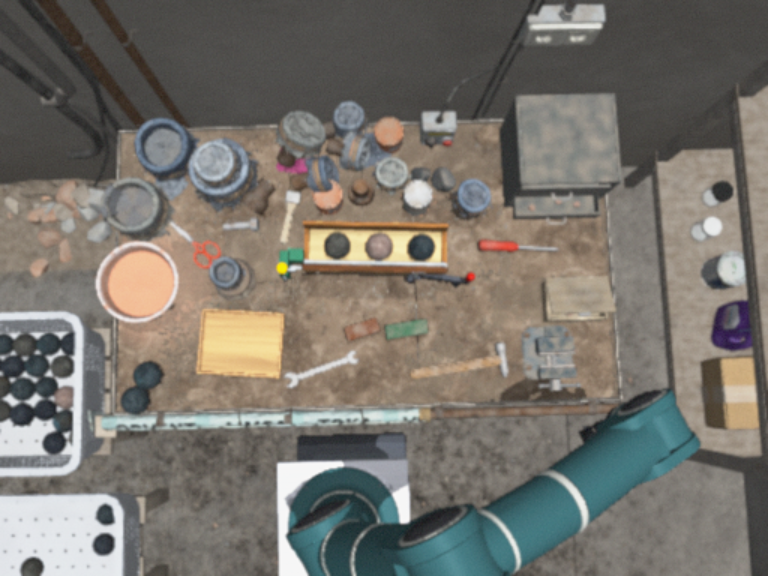

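Both views show the rack with three spheres. In the top picture (768 px wide), grey is at (337,246), pink at (379,246) and blue at (422,246). The knob is at (471,277), the yellow cap at (282,268), the brown bar at (363,329), the green bar at (406,328) and the tray at (240,343).

```bash
cat > m.py <<'E'
from h import *
def blob(f,box,lo,hi):
    # box in 768-px picture units
    a=[int(b/1.5) for b in box]
    hsv=cv2.cvtColor(f["frame"],cv2.COLOR_RGB2HSV); m=cv2.inRange(hsv,lo,hi); z=np.zeros_like(m); z[a[1]:a[3],a[0]:a[2]]=m[a[1]:a[3],a[0]:a[2]]
    n,l,s,c=cv2.connectedComponentsWithStats(z)
    if n<2: return None
    k=1+np.argmax(s[1:,4]); return (l==k),c[k],s[k]
E
python3 - <<'E'
from m import *
f=grab("top"); g=grab("scene"); P=cloud(f); Q=cloud(g)
def rep(name,f,P,b,z):
    if b is None: print(name,None); return
    m,c,s=b; p=P[m]; 
    print(name,"c",c.round(1),"n",s[4],"plane",onz(f,*c,z).round(4),"depthmed",np.median(p,0).round(4))
    if name[:3] in("gre","bro","tra"):
        r=cv2.minAreaRect(np.argwhere(m)[:,::-1].astype(np.float32)); bp=cv2.boxPoints(r)
        w=np.array([onz(f,*q,z)[:2] for q in bp]); print("   ",w.round(4).tolist(), (w.mean(0)).round(4))
Y=((22,150,150),(35,255,255)); Rd=((0,180,120),(6,255,255)); G=((45,60,40),(85,255,200)); B=((0,90,50),(14,255,190))
rep("cap t",f,P,blob(f,(260,250,305,290),*Y),.181); rep("cap s",g,Q,blob(g,(265,325,295,350),*Y),.181)
rep("knob t",f,P,blob(f,(455,265,485,290),*Rd),.154); rep("knob s",g,Q,blob(g,(400,200,440,250),*Rd),.14)
rep("green t",f,P,blob(f,(380,310,435,345),*G),.03); rep("green s",g,Q,blob(g,(405,300,455,355),*G),.03)
rep("brown t",f,P,blob(f,(340,312,384,345),*B),.03); rep("brown s",g,Q,blob(g,(375,335,415,390),*B),.03)
rep("tray t",f,P,blob(f,(190,300,290,385),(12,80,120),(30,255,255)),.022)
# spheres: depth points above 0.135 in shelf zone
for nm,x in(("grey",337),("pink",379),("blue",422)):
    u,v=int(x/1.5),int(246/1.5); p=P[v-7:v+8,u-7:u+8].reshape(-1,3); p=p[p[:,2]>.13]
    A=np.c_[2*p,np.ones(len(p))]; b=(p**2).sum(1); s=np.linalg.lstsq(A,b,rcond=None)[0]
    print(nm,len(p),s[:3].round(4),"R",np.sqrt(s[3]+s[:3]@s[:3]).round(4), "top",p[p[:,2].argmax()].round(4))
# flap top edge: z in .18-.2; back board .145-.155
for lab,z0,z1 in(("flap",.180,.2),("back",.143,.157)):
    m=(P[...,2]>z0)&(P[...,2]<z1); mm=np.zeros_like(m); mm[140:190,195:305]=m[140:190,195:305]
    p=P[mm]; d=cv2.fitLine(p[:,:2].astype(np.float32),cv2.DIST_HUBER,0,.01,.01).ravel(); print(lab,len(p),d.round(4),p.min(0).round(3),p.max(0).round(3))
E
```

```text
cap t c [187.5 178.2] n 46 plane [0.6034 0.1206 0.181 ] depthmed [0.6042 0.1216 0.1812]
cap s c [185.8 224.6] n 69 plane [0.5995 0.1237 0.181 ] depthmed [0.5998 0.1225 0.1803]
knob t c [313.2 184.2] n 19 plane [ 0.5741 -0.3119  0.154 ] depthmed [ 0.5743 -0.3119  0.1539]
knob s c [286.4 144.3] n 24 plane [ 0.5807 -0.3204  0.14  ] depthmed [ 0.574  -0.3092  0.1525]
green t c [271.6 219.1] n 52 plane [ 0.4659 -0.1688  0.03  ] depthmed [ 0.466  -0.1672  0.0286]
    [[0.4682, -0.1476], [0.487, -0.1882], [0.466, -0.1978], [0.4472, -0.1572]] [ 0.4671 -0.1727]
green s c [288.3 215.8] n 53 plane [ 0.4597 -0.1651  0.03  ] depthmed [ 0.4601 -0.1688  0.0262]
    [[0.4793, -0.1552], [0.4798, -0.1826], [0.4468, -0.1756], [0.4467, -0.1487]] [ 0.4632 -0.1655]
brown t c [246.9 216.5] n 74 plane [ 0.4778 -0.078   0.03  ] depthmed [ 0.4793 -0.0783  0.0301]
    [[0.4864, -0.0559], [0.4965, -0.0894], [0.4641, -0.0991], [0.454, -0.0657]] [ 0.4753 -0.0775]
brown s c [262.4 248.4] n 129 plane [ 0.4537 -0.0218  0.03  ] depthmed [ 0.4552 -0.023   0.0253]
    [[0.4643, 0.0035], [0.4837, -0.0481], [0.4487, -0.0576], [0.4303, -0.0061]] [ 0.4567 -0.0271]
tray t c [160.2 228.6] n 2540 plane [0.4429 0.2438 0.022 ] depthmed [0.4435 0.2456 0.0075]
    [[0.3689, 0.356], [0.5362, 0.3475], [0.5187, 0.133], [0.3521, 0.144]] [0.444  0.2451]
grey 204 [0.4554 0.0098 0.9891] R 0.8662 top [ 0.3395 -0.0873  1.8469]
pink 207 [ 0.5187 -0.0812  1.0002] R 0.8631 top [ 0.3395 -0.0873  1.8469]
blue 213 [ 0.6524 -0.2035  0.1316] R 0.0268 top [ 0.647  -0.2024  0.1615]
flap 400 [ 0.0472  0.9989  0.5961 -0.0928] [ 0.581 -0.253  0.18 ] [0.608 0.073 0.2  ]
back 724 [ 0.0306  0.9995  0.6679 -0.1155] [ 0.589 -0.265  0.143] [0.718 0.098 0.157]
```

```bash
cat >> m.py <<'E'
def bars(f=None):
    f=f or grab("top"); P=cloud(f); out={}
    m=(P[...,2]>.020)&(P[...,2]<.042)&(P[...,0]>.40)&(P[...,0]<.53)&(P[...,1]>-.26)&(P[...,1]<.02)
    n,l,s,c=cv2.connectedComponentsWithStats(m.astype(np.uint8))
    for k in range(1,n):
        if s[k,4]<100: continue
        p=P[l==k][:,:2]; r=cv2.minAreaRect(p.astype(np.float32)*1000); col=f["frame"][l==k].mean(0)
        q=cv2.boxPoints(r); e=[q[1]-q[0],q[2]-q[1]]; e=max(e,key=np.linalg.norm); a=np.arctan2(e[1],e[0])%np.pi
        print("bar rgb",col.round(),"n",s[k,4],"centre",np.round(r[0],1),"mean",(p.mean(0)*1000).round(1),"size",np.round(r[1],1),"long axis ang",round(a,3))
def sph(f,P,us=(337,379,422),v=246,R=.0325):
    from scipy.optimize import least_squares
    for x in us:
        u,w=int(x/1.5),int(v/1.5); p=P[w-10:w+11,u-10:u+11].reshape(-1,3); p=p[(p[:,2]>.135)&(p[:,2]<.17)]
        c0=np.r_[p[:,:2].mean(0),.124]
        s=least_squares(lambda c:np.linalg.norm(p-c,axis=1)-R,c0,loss="soft_l1",f_scale=.002).x
        print("sphere",x,len(p),s.round(4))
E
python3 - <<'E'
from m import *
f=grab("top"); P=cloud(f); bars(f); sph(f,P)
g=grab("scene"); Q=cloud(g); bars(g)
for lab,z0,z1,x0,x1 in(("flap",.184,.2,.57,.62),("back",.146,.154,.67,.73)):
  for nm,C in(("t",P),("s",Q)):
    m=(C[...,2]>z0)&(C[...,2]<z1)&(C[...,0]>x0)&(C[...,0]<x1)&(C[...,1]>-.28)&(C[...,1]<.1)
    p=C[m]; d=cv2.fitLine(p[:,:2].astype(np.float32),cv2.DIST_HUBER,0,.01,.01).ravel()
    print(lab,nm,len(p),d.round(4),"yaw",round(np.arctan2(-d[0]*np.sign(d[1]),abs(d[1])),4),"y",np.percentile(p[:,1],[0,1,99,100]).round(4),"x",np.percentile(p[:,0],[1,50,99]).round(4))
E
```

```text
bar rgb [157. 120. 100.] n 215 centre [469.5 -56.2] mean [469.8 -56.3] size [36.1 84.2] long axis ang 1.862
bar rgb [117. 141. 117.] n 262 centre [ 468.2 -165.5] mean [ 467.8 -166.9] size [ 35.9 104.4] long axis ang 1.7
sphere 337 216 [ 0.6632 -0.0038  0.1238]
sphere 379 227 [ 0.6581 -0.1039  0.1243]
sphere 422 222 [ 0.6535 -0.2035  0.1235]
bar rgb [132. 158. 130.] n 330 centre [ 466.  -163.5] mean [ 465.4 -163. ] size [ 36.1 106.6] long axis ang 1.694
bar rgb [172. 134. 110.] n 315 centre [467.7 -52.7] mean [466.7 -51.1] size [35.9 86.5] long axis ang 1.86
flap t 373 [ 0.0467  0.9989  0.5962 -0.091 ] yaw -0.0468 y [-0.2533 -0.2523  0.0711  0.0734] x [0.5833 0.5964 0.6078]
flap s 510 [ 0.0475  0.9989  0.5942 -0.0799] yaw -0.0475 y [-0.256  -0.2455  0.0722  0.0749] x [0.5809 0.5944 0.606 ]
back t 235 [ 0.0495  0.9988  0.7066 -0.1058] yaw -0.0495 y [-0.2652 -0.2633  0.0675  0.0723] x [0.6702 0.7031 0.7174]
back s 327 [ 0.0334  0.9994  0.7039 -0.0502] yaw -0.0334 y [-0.2649 -0.2602  0.0738  0.0749] x [0.6707 0.7031 0.7149]
```

```bash
cat > go.py <<'E'
import sys, numpy as np
from scipy.spatial.transform import Rotation as Ro
from cell import bot, viewer
def plan(x,y,z,th=None):
    o=bot.get_obs(); q=o["eef_rot"]; R=Ro.from_quat([q[1],q[2],q[3],q[0]]); X=R.as_matrix()[:,0]; t0=np.arctan2(X[1],X[0])
    th=t0 if th is None else th
    G=Ro.from_matrix(np.array([[np.cos(th),np.sin(th),0],[np.sin(th),-np.cos(th),0],[0,0,-1]]))
    d=R.inv().apply(np.array([x,y,z])-o["tool_pos"]); d2=G.inv().apply(np.array([x,y,z])-o["tool_pos"])
    print("at",o["tool_pos"].round(4),"th",round(t0,3),"j",o["joint_positions"].round(2),"F",o["ft_force"].round(1),"w",round(o["gripper_width"],4),"g",round(o["grasp_force"],1),"t",round(o["time"],1))
    print("  to",(x,y,z,round(th,3)),"rot",(R.inv()*G).as_rotvec().round(4),"d first",d.round(4),"| d after rot",d2.round(4),"| rows@.05",round(np.linalg.norm(d)/.05,1))
if __name__=="__main__":
    for a in sys.argv[1:]: plan(*[float(v) for v in a.split(",")])
E
python3 go.py .467,-.1655,.12,1.70
python3 - <<'E'
from m import *
f=grab("top"); P=cloud(f); g=grab("scene"); Q=cloud(g)
for C in(P,Q):
    m=(C[...,2]>.015)&(C[...,2]<.03)&(C[...,0]>.33)&(C[...,0]<.56)&(C[...,1]>.11)&(C[...,1]<.38)
    n,l,s,c=cv2.connectedComponentsWithStats(m.astype(np.uint8)); k=1+s[1:,4].argmax()
    r=cv2.minAreaRect(C[l==k][:,:2].astype(np.float32)*1000); print(s[k,4],r)
E
```

```text
at [ 0.2409 -0.5766  0.231 ] th 0.396 j [ 1.13  0.42 -0.01  1.61  0.    1.11 -0.05] F [ 0.3 -0.3 -0.2] w 0.0854 g 0.0 t 0.3
  to (0.467, -0.1655, 0.12, 1.7) rot [-5.0000e-04 -3.0000e-04 -1.3042e+00] d first [ 0.3671 -0.292   0.1112] | d after rot [0.3785 0.2772 0.111 ] | rows@.05 9.6
120 ((499.84954833984375, 192.77090454101562), (191.27198791503906, 91.22347259521484), 51.04414367675781)
717 ((441.7570495605469, 245.89047241210938), (207.33148193359375, 162.69400024414062), 85.39996337890625)
```

```bash
python3 shift.py '0 0 0 .0367 -.0292 .0111 .085;0 0 0 .0367 -.0292 .0111 .085;0 0 0 .0367 -.0292 .0111 .085;0 0 0 .0367 -.0292 .0111 .085;0 0 0 .0367 -.0292 .0111 .085;0 0 0 .0367 -.0292 .0111 .085;0 0 0 .0367 -.0292 .0111 .085;0 0 0 .0367 -.0292 .0111 .085;0 0 0 .0367 -.0292 .0111 .085;0 0 0 .0367 -.0292 .0111 .085'
python3 shift.py '0 0 -.186 0 0 0 .07;0 0 -.186 0 0 0 .07;0 0 -.186 0 0 0 .07;0 0 -.186 0 0 0 .07;0 0 -.186 0 0 0 .07;0 0 -.186 0 0 0 .07;0 0 -.186 0 0 0 .07;0 0 0 0 0 0 .07'
python3 go.py .467,-.1655,.009,1.70; python3 -c "
from m import *
bars()"
```

```text
time: 1.65
tool_pos: [0.4677, -0.1644, 0.1201]
eef_rot: [0.0, 0.981, 0.197, 0.0]
ft_force: [1.2, -0.2, 0.3]
gripper_width: 0.0852
grasp_force: 0.0
time: 2.65
tool_pos: [0.467, -0.1659, 0.1203]
eef_rot: [-0.0, 0.661, 0.75, 0.0]
ft_force: [0.4, 0.3, 0.3]
gripper_width: 0.0702
grasp_force: 0.0
at [ 0.467  -0.1659  0.1203] th 1.696 j [ 0.69  0.37 -0.49  2.02  0.24  0.81  0.19] F [0.4 0.3 0.3] w 0.0702 g 0.0 t 2.6
  to (0.467, -0.1655, 0.009, 1.7) rot [ 0.     -0.0003 -0.0035] d first [4.000e-04 1.000e-04 1.113e-01] | d after rot [4.000e-04 1.000e-04 1.113e-01] | rows@.05 2.2
bar rgb [117.  91.  76.] n 216 centre [469.7 -55.9] mean [469.9 -56.2] size [35.1 84.1] long axis ang 1.858
```

```bash
python3 shift.py '0 0 0 0 0 .04 .07;0 0 0 0 0 .04 .07;0 0 0 0 0 .031 .07;0 0 0 0 0 0 .02;0 0 0 0 0 0 .02;0 0 0 0 0 0 .02;0 0 0 0 0 0 .02;0 0 0 0 0 0 .02'
python3 shift.py '0 0 0 0 0 -.04 .02;0 0 0 0 0 -.04 .02;0 0 0 0 0 -.04 .02;0 0 0 0 0 0 .02'
python3 go.py .447,.1955,.12,3.06
```

```text
time: 3.7
tool_pos: [0.4677, -0.1661, 0.0106]
eef_rot: [0.001, 0.661, 0.75, 0.0]
ft_force: [-2.5, 0.9, 13.3]
gripper_width: 0.0345
grasp_force: 61.4
time: 4.2
tool_pos: [0.4685, -0.1665, 0.1325]
eef_rot: [0.003, 0.661, 0.75, 0.001]
ft_force: [-0.5, 0.7, -2.1]
gripper_width: 0.0344
grasp_force: 60.3
at [ 0.4685 -0.1665  0.1325] th 1.697 j [ 0.71  0.36 -0.51  2.01  0.23  0.83  0.2 ] F [-0.5  0.7 -2.1] w 0.0344 g 60.3 t 4.2
  to (0.447, 0.1955, 0.12, 3.06) rot [ 0.0017  0.0058 -1.3631] d first [0.3618 0.0241 0.0114] | d after rot [0.0509 0.359  0.0125] | rows@.05 7.3
```

```bash
python3 shift.py '0 0 0 .0454 .002 0 .02;0 0 0 .0454 .002 0 .02;0 0 0 .0454 .002 0 .02;0 0 0 .0454 .002 0 .02;0 0 0 .0454 .002 0 .02;0 0 0 .0454 .002 0 .02;0 0 0 .0454 .002 0 .02;0 0 0 .0454 .002 0 .02'
python3 shift.py '0 0 -.17 0 0 0 .02;0 0 -.17 0 0 0 .02;0 0 -.17 0 0 0 .02;0 0 -.17 0 0 0 .02;0 0 -.17 0 0 0 .02;0 0 -.17 0 0 0 .02;0 0 -.17 0 0 0 .02;0 0 -.17 0 0 0 .02;0 0 0 0 0 0 .02'
python3 go.py .439,.1957,.017,3.06;  python3 -c "
from m import *
f=grab('scene'); save(f,'pics/a.png')"
```

```text
time: 5.2
tool_pos: [0.4365, 0.1978, 0.129]
eef_rot: [0.0, 0.661, 0.75, -0.0]
ft_force: [0.6, 0.3, -1.3]
gripper_width: 0.0345
grasp_force: 60.3
time: 6.32
tool_pos: [0.4367, 0.1964, 0.1289]
eef_rot: [-0.0, 0.043, 0.999, 0.0]
ft_force: [-0.1, 0.0, -0.9]
gripper_width: 0.0346
grasp_force: 60.3
at [0.4367 0.1964 0.1289] th 3.056 j [ 0.3   0.46 -0.95  2.04  0.48  0.89  0.57] F [-0.1  0.  -0.9] w 0.0346 g 60.3 t 6.3
  to (0.439, 0.1957, 0.017, 3.06) rot [ 0.0003 -0.0008 -0.0037] d first [-0.0025 -0.0005  0.1119] | d after rot [-0.0024 -0.0005  0.1119] | rows@.05 2.2
```

View pics/a.png

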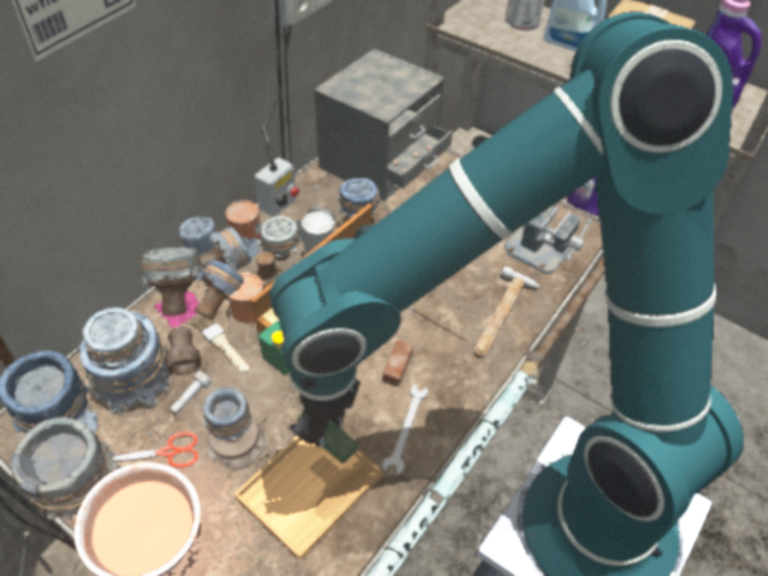

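The green bar hangs over the tray at (338,443), and the brown bar is still on the bench at (398,362). Next I lower the green bar.

```bash
python3 shift.py '0 0 0 -.0025 0 .05 .02;0 0 0 0 0 .04 .02;0 0 0 0 0 .0205 .02;0 0 0 0 0 0 .02;0 0 0 0 0 0 .055;0 0 0 0 0 0 .055;0 0 0 0 0 0 .055'
python3 shift.py '0 0 0 0 0 -.05 .055;0 0 0 0 0 -.05 .055;0 0 0 0 0 -.05 .07;0 0 0 0 0 0 .07'
python3 -c "
from m import *
bars(); bars(grab('scene'))"; python3 go.py .4685,-.055,.13,1.86
```

```text
time: 7.25
tool_pos: [0.4396, 0.1963, 0.0192]
eef_rot: [0.0, 0.042, 0.999, 0.0]
ft_force: [-0.3, 0.3, 0.0]
gripper_width: 0.0547
grasp_force: 0.0
time: 7.75
tool_pos: [0.4408, 0.1968, 0.1719]
eef_rot: [0.003, 0.042, 0.999, 0.0]
ft_force: [0.5, -0.3, -1.3]
gripper_width: 0.0696
grasp_force: 0.0
bar rgb [161. 123. 102.] n 208 centre [469.8 -56.1] mean [469.8 -56.5] size [35.3 84.3] long axis ang 1.861
bar rgb [186. 144. 119.] n 310 centre [467.9 -53. ] mean [466.8 -51. ] size [36.5 87.3] long axis ang 1.864
at [0.4395 0.1959 0.1689] th 3.057 j [ 0.36  0.4  -1.    2.    0.41  0.96  0.63] F [-0.1 -0.6 -0.2] w 0.0701 g 0.0 t 7.8
  to (0.4685, -0.055, 0.13, 1.86) rot [2.0000e-04 1.1000e-03 1.1968e+00] d first [-0.0501 -0.2475  0.039 ] | d after rot [-0.2487 -0.0438  0.0389] | rows@.05 5.1
```

```bash
python3 shift.py '0 0 0 -.0084 -.0413 .0065 .07;0 0 0 -.0084 -.0413 .0065 .07;0 0 0 -.0084 -.0413 .0065 .07;0 0 0 -.0084 -.0413 .0065 .07;0 0 0 -.0084 -.0413 .0065 .07;0 0 0 -.0084 -.0413 .0065 .07'
python3 shift.py '0 0 .171 0 0 0 .07;0 0 .171 0 0 0 .07;0 0 .171 0 0 0 .07;0 0 .171 0 0 0 .07;0 0 .171 0 0 0 .07;0 0 .171 0 0 0 .07;0 0 .171 0 0 0 .07;0 0 0 0 0 0 .07'
python3 go.py .4685,-.055,.010,1.86;  python3 -c "
from m import *
f=grab('top');save(f,'pics/b.png');P=cloud(f)
m=(P[...,2]>.026)&(P[...,2]<.044)&(P[...,0]>.36)&(P[...,0]<.52)&(P[...,1]>.13)&(P[...,1]<.35)
p=P[m];print(len(p),cv2.minAreaRect(p[:,:2].astype(np.float32)*1000),np.median(p[:,2]))
bars(f)"
```

```text
time: 8.6
tool_pos: [0.4682, -0.0561, 0.1285]
eef_rot: [-0.001, 0.042, 0.999, 0.0]
ft_force: [0.9, 0.2, 0.1]
gripper_width: 0.0703
grasp_force: 0.0
time: 9.6
tool_pos: [0.4682, -0.0546, 0.1289]
eef_rot: [-0.001, 0.597, 0.802, -0.0]
ft_force: [0.1, 0.7, -0.6]
gripper_width: 0.0698
grasp_force: 0.0
at [ 0.4682 -0.0546  0.1289] th 1.862 j [ 0.62  0.35 -0.66  2.06  0.29  0.82  0.08] F [ 0.1  0.7 -0.6] w 0.0698 g 0.0 t 9.6
  to (0.4685, -0.055, 0.01, 1.86) rot [-0.0017 -0.0006  0.0019] d first [-0.0005  0.0003  0.1189] | d after rot [-0.0005  0.0002  0.1189] | rows@.05 2.4
307 ((441.6891784667969, 243.8917999267578), (206.5291290283203, 154.6378936767578), 88.40743255615234) 0.03299645759999004
```

View pics/b.png

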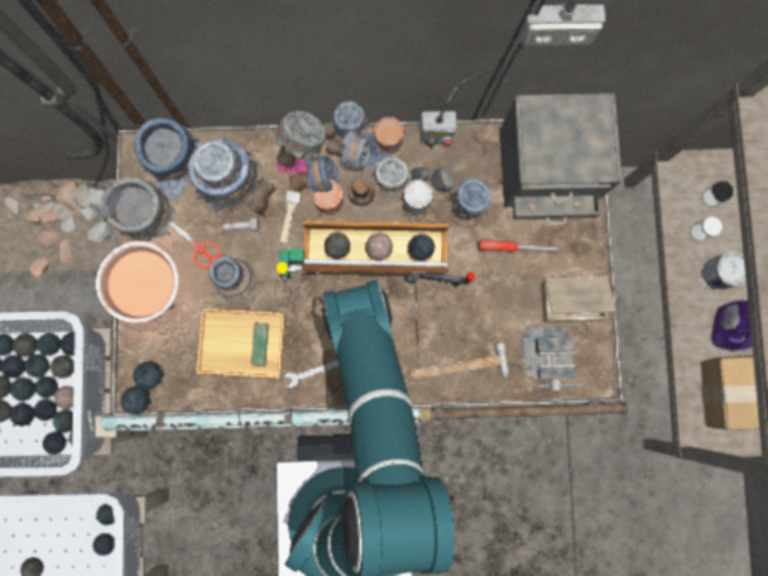

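The green bar lies flat in the tray at (260,344), and the arm is above the brown bar.

```bash
python3 shift.py '0 0 0 0 0 .04 .07;0 0 0 0 0 .04 .07;0 0 0 0 0 .038 .07;0 0 0 0 0 0 .02;0 0 0 0 0 0 .02;0 0 0 0 0 0 .02;0 0 0 0 0 0 .02;0 0 0 0 0 0 .02'
python3 shift.py '0 0 0 0 0 -.04 .02;0 0 0 0 0 -.04 .02;0 0 0 0 0 -.04 .02;0 0 0 0 0 0 .02'
python3 go.py .447,.2953,.13,3.06
```

```text
time: 10.65
tool_pos: [0.4695, -0.0551, 0.0129]
eef_rot: [0.001, 0.597, 0.802, 0.0]
ft_force: [-3.2, -0.7, 13.0]
gripper_width: 0.0348
grasp_force: 61.8
time: 11.15
tool_pos: [0.4703, -0.0552, 0.1346]
eef_rot: [0.002, 0.598, 0.802, 0.001]
ft_force: [0.0, 0.3, -2.4]
gripper_width: 0.0346
grasp_force: 60.8
at [ 0.4703 -0.0552  0.1346] th 1.861 j [ 0.64  0.35 -0.68  2.06  0.3   0.83  0.07] F [ 0.   0.3 -2.4] w 0.0346 g 60.8 t 11.2
  to (0.447, 0.2953, 0.13, 3.06) rot [ 0.0018  0.0051 -1.1993] d first [0.3426 0.0778 0.0038] | d after rot [0.0518 0.3474 0.0046] | rows@.05 7.0
```

```bash
python3 shift.py '0 0 0 .0428 .0097 0 .02;0 0 0 .0428 .0097 0 .02;0 0 0 .0428 .0097 0 .02;0 0 0 .0428 .0097 0 .02;0 0 0 .0428 .0097 0 .02;0 0 0 .0428 .0097 0 .02;0 0 0 .0428 .0097 0 .02;0 0 0 .0428 .0097 0 .02'
python3 shift.py '0 0 -.171 0 0 0 .02;0 0 -.171 0 0 0 .02;0 0 -.171 0 0 0 .02;0 0 -.171 0 0 0 .02;0 0 -.171 0 0 0 .02;0 0 -.171 0 0 0 .02;0 0 -.171 0 0 0 .02;0 0 0 0 0 0 .02'
python3 go.py .447,.2953,.02,3.06
```

```text
time: 12.15
tool_pos: [0.4448, 0.2966, 0.131]
eef_rot: [-0.0, 0.597, 0.802, -0.0]
ft_force: [-0.1, 0.6, -1.7]
gripper_width: 0.0343
grasp_force: 60.8
time: 13.15
tool_pos: [0.445, 0.2952, 0.131]
eef_rot: [-0.001, 0.042, 0.999, 0.0]
ft_force: [0.2, 0.2, -1.8]
gripper_width: 0.0346
grasp_force: 60.8
at [0.445  0.2952 0.131 ] th 3.057 j [ 0.13  0.59 -1.    1.9   0.6   0.98  0.34] F [ 0.2  0.2 -1.8] w 0.0346 g 60.8 t 13.2
  to (0.447, 0.2953, 0.02, 3.06) rot [ 0.     -0.0014 -0.003 ] d first [-0.0021  0.0003  0.111 ] | d after rot [-0.002   0.0003  0.111 ] | rows@.05 2.2
```

```bash
python3 shift.py '0 0 0 -.002 0 .05 .02;0 0 0 0 0 .04 .02;0 0 0 0 0 .0190 .02;0 0 0 0 0 0 .02;0 0 0 0 0 0 .055;0 0 0 0 0 0 .055;0 0 0 0 0 0 .055'
python3 shift.py '0 0 0 0 0 -.05 .055;0 0 0 0 0 -.05 .055;0 0 0 0 0 -.05 .07;0 0 0 0 0 -.05 .085;0 0 0 0 0 -.05 .085;0 0 0 0 0 0 .085'
python3 go.py .5738,-.3134,.27,1.361
```

```text
time: 14.02
tool_pos: [0.4478, 0.2954, 0.0235]
eef_rot: [0.001, 0.042, 0.999, 0.0]
ft_force: [0.2, 0.5, 0.1]
gripper_width: 0.0552
grasp_force: 0.0
time: 14.78
tool_pos: [0.4481, 0.2963, 0.2763]
eef_rot: [0.002, 0.042, 0.999, 0.001]
ft_force: [-0.0, 0.1, -0.2]
gripper_width: 0.085
grasp_force: 0.0
at [0.4481 0.2963 0.2763] th 3.057 j [ 0.26  0.42 -1.15  1.76  0.41  1.23  0.49] F [-0.   0.1 -0.2] w 0.085 g 0.0 t 14.8
  to (0.5738, -0.3134, 0.27, 1.361) rot [5.7000e-03 1.5000e-03 1.6965e+00] d first [-0.1765 -0.597   0.0057] | d after rot [-0.5701  0.2499  0.0063] | rows@.05 12.5
```

```bash
python3 shift.py '0 0 .17 0 0 0 .085;0 0 .17 0 0 0 .085;0 0 .17 0 0 0 .085;0 0 .17 0 0 0 .085;0 0 .17 0 0 0 .085;0 0 .17 0 0 0 .085;0 0 .17 0 0 0 .085;0 0 .17 0 0 0 .085;0 0 .17 0 0 0 .085;0 0 .17 0 0 0 .085'
python3 shift.py '0 0 0 -.0475 .0208 0 .085;0 0 0 -.0475 .0208 0 .085;0 0 0 -.0475 .0208 0 .085;0 0 0 -.0475 .0208 0 .085;0 0 0 -.0475 .0208 0 .085;0 0 0 -.0475 .0208 0 .085;0 0 0 -.0475 .0208 0 .085;0 0 0 -.0475 .0208 0 .085;0 0 0 -.0475 .0208 0 .085;0 0 0 -.0475 .0208 0 .085;0 0 0 -.0475 .0208 0 .085;0 0 0 -.0475 .0208 0 .085'
python3 go.py .5738,-.3134,.124,1.361
python3 -c "
from m import *
for n in('top','scene'):
    f=grab(n);P=cloud(f)
    if n=='top': save(f,'pics/c.png')
    m=(P[...,2]>.029)&(P[...,2]<.045)&(P[...,0]>.36)&(P[...,0]<.52)&(P[...,1]>.14)&(P[...,1]<.35)
    N,l,s,c=cv2.connectedComponentsWithStats(m.astype(np.uint8))
    for k in range(1,N):
        if s[k,4]>80: p=P[l==k]; print(n,s[k,4],cv2.minAreaRect(p[:,:2].astype(np.float32)*1000),p[:,2].mean())
    b=blob(f,(455,265,485,290) if n=='top' else (400,200,440,250),(0,180,120),(6,255,255))
    if b: print('knob',np.median(P[b[0]],0))
"
```

```text
time: 16.02
tool_pos: [0.447, 0.2951, 0.2724]
eef_rot: [0.0, 0.78, 0.626, -0.0]
ft_force: [0.4, -0.2, 0.5]
gripper_width: 0.085
grasp_force: 0.0
time: 17.52
tool_pos: [0.5706, -0.3161, 0.2723]
eef_rot: [-0.0, 0.778, 0.628, -0.0]
ft_force: [0.8, 0.4, 0.6]
gripper_width: 0.0849
grasp_force: 0.0
at [ 0.5706 -0.3161  0.2723] th 1.358 j [ 0.78  0.47 -0.46  1.48  0.22  1.24  0.08] F [0.8 0.4 0.6] w 0.0849 g 0.0 t 17.5
  to (0.5738, -0.3134, 0.124, 1.361) rot [-0.0007 -0.     -0.0033] d first [0.0033 0.0026 0.1483] | d after rot [0.0033 0.0025 0.1483] | rows@.05 3.0
top 228 ((440.3248596191406, 196.08041381835938), (36.64480972290039, 103.66240692138672), 85.2362060546875) 0.035120577984802455
top 206 ((450.19683837890625, 295.653564453125), (36.53685760498047, 83.08064270019531), 84.02462768554688) 0.035958095518439766
scene 476 ((436.75146484375, 196.96737670898438), (37.45819091796875, 105.93656921386719), 84.51255798339844) 0.033413279212010906
scene 467 ((446.821533203125, 296.39520263671875), (38.362327575683594, 88.28411102294922), 83.9428482055664) 0.034427642433332996
```

View pics/c.png

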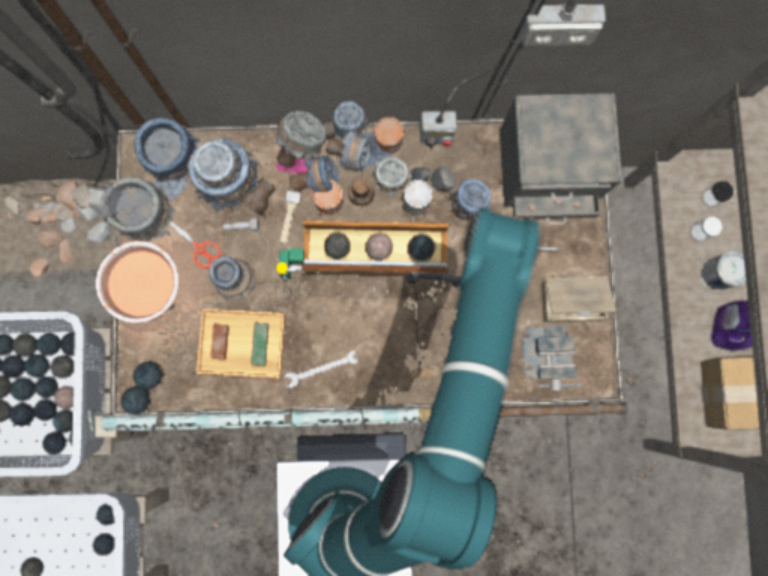

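Both bars lie flat in the tray, brown at (220,341) and green at (260,344). Next is the knob.

```bash
python3 shift.py '0 0 0 .0033 .0025 .04 .085;0 0 0 0 0 .04 .085;0 0 0 0 0 .035 .085;0 0 0 0 0 .033 .085;0 0 0 0 0 0 .027;0 0 0 0 0 0 .027;0 0 0 0 0 0 .027;0 0 0 0 0 0 .027'
python3 shift.py '0 0 .117 .0009 -.0146 0 .027;0 0 .117 .0009 -.0146 0 .027;0 0 .117 .0009 -.0146 0 .027;0 0 .117 .0009 -.0146 0 .027'
python3 go.py .475,-.1853,.124,-.0475
```

```text
time: 18.62
tool_pos: [0.5742, -0.3121, 0.1258]
eef_rot: [0.001, 0.778, 0.628, 0.0]
ft_force: [1.0, -0.4, -1.0]
gripper_width: 0.0269
grasp_force: 0.0
time: 19.12
tool_pos: [0.5215, -0.2868, 0.1254]
eef_rot: [0.001, 0.904, 0.428, 0.0]
ft_force: [1.2, 0.3, 0.3]
gripper_width: 0.0272
grasp_force: 0.6
at [ 0.5215 -0.2868  0.1254] th 0.886 j [ 0.71  0.5  -0.33  1.77  0.2   0.9  -0.4 ] F [1.2 0.3 0.3] w 0.0272 g 0.6 t 19.1
  to (0.475, -0.1853, 0.124, -0.048) rot [ 1.00e-03 -6.00e-04  9.33e-01] d first [ 0.0492 -0.1002  0.0013] | d after rot [-0.0512 -0.0992  0.0014] | rows@.05 2.2
```

```bash
python3 shift.py '0 0 .117 .0009 -.0146 0 .027;0 0 .117 .0009 -.0146 0 .027;0 0 .117 .0009 -.0146 0 .027;0 0 .117 .0009 -.0146 0 .027;0 0 .117 .0009 -.0146 0 .027;0 0 .117 .0009 -.0146 0 .027;0 0 .117 .0009 -.0146 0 .027;0 0 .117 .0009 -.0146 0 .027;0 0 0 0 -.004 0 .027;0 0 0 0 0 0 .027;0 0 0 0 0 0 .027'
python3 go.py .475,-.1853,.124,-.0475
```

```text
time: 20.5
tool_pos: [0.476, -0.1821, 0.1254]
eef_rot: [0.001, 1.0, -0.024, 0.001]
ft_force: [-0.1, -15.5, -1.4]
gripper_width: 0.0271
grasp_force: 7.8
at [ 0.476  -0.1821  0.1254] th -0.047 j [ 0.45  0.35 -0.17  1.99  0.09  0.8  -1.39] F [ -0.1 -15.5  -1.4] w 0.0271 g 7.8 t 20.5
  to (0.475, -0.1853, 0.124, -0.048) rot [ 0.0028 -0.0012  0.0001] d first [-0.0008  0.0033  0.0015] | d after rot [-0.0008  0.0033  0.0014] | rows@.05 0.1
```

```bash
python3 shift.py '0 0 0 0 .003 0 .085;0 0 0 0 0 0 .085;0 0 0 0 0 0 .085;0 0 0 0 0 -.05 .085;0 0 0 0 0 -.05 .085;0 0 0 0 0 -.05 .05;0 0 0 0 0 0 0;0 0 0 0 0 0 0'
python3 go.py .6035,.1213,.27,1.52;python3 -c "
from m import *
f=grab('scene');P=cloud(f); save(f,'pics/d.png')
m=(P[...,2]>.13)&(P[...,2]<.165)&(P[...,0]>.45)&(P[...,0]<.5)&(P[...,1]>-.22)&(P[...,1]<-.14)
print(P[m].mean(0),m.sum())
b=blob(f,(260,320,300,360),(22,150,150),(35,255,255)); print(np.median(P[b[0]],0))"
```

```text
time: 21.5
tool_pos: [0.4756, -0.1823, 0.2744]
eef_rot: [-0.0, 1.0, -0.023, -0.0]
ft_force: [0.2, -0.5, 0.3]
gripper_width: 0.0318
grasp_force: 0.0
at [ 0.4756 -0.1823  0.2744] th -0.046 j [ 0.47  0.17 -0.19  1.84  0.04  1.13 -1.34] F [ 0.2 -0.5  0.3] w 0.0318 g 0.0 t 21.5
  to (0.6035, 0.1213, 0.27, 1.52) rot [-4.0000e-04  1.0000e-04 -1.5659e+00] d first [ 0.1138 -0.3091  0.0044] | d after rot [0.3097 0.1123 0.0044] | rows@.05 6.6
[ 0.47119769 -0.17878016  0.14521965] 61
[0.59983072 0.12416864 0.1802211 ]
```

View pics/d.png

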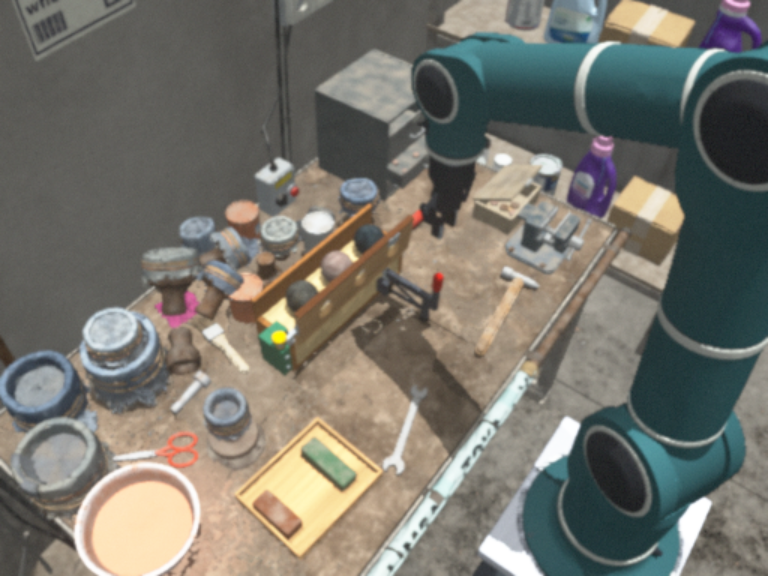

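The leg stands square out with its knob at (438,285), and both bars are in the tray. Next I go to the plunger.

```bash
python3 shift.py '0 0 -.174 0 0 0 0;0 0 -.174 0 0 0 0;0 0 -.174 0 0 0 0;0 0 -.174 0 0 0 0;0 0 -.174 0 0 0 0;0 0 -.174 0 0 0 0;0 0 -.174 0 0 0 0;0 0 -.174 0 0 0 0;0 0 -.174 0 0 0 0'
python3 shift.py '0 0 0 .0442 .016 0 0;0 0 0 .0442 .016 0 0;0 0 0 .0442 .016 0 0;0 0 0 .0442 .016 0 0;0 0 0 .0442 .016 0 0;0 0 0 .0442 .016 0 0;0 0 0 .0442 .016 0 0;0 0 0 0 0 0 0'
python3 go.py .603,.122,.19,1.52
```

```text
time: 22.68
tool_pos: [0.4754, -0.1823, 0.2735]
eef_rot: [-0.001, 0.723, 0.691, -0.0]
ft_force: [0.0, 0.1, 0.4]
gripper_width: -0.0
grasp_force: 0.0
time: 23.68
tool_pos: [0.6031, 0.1247, 0.273]
eef_rot: [-0.002, 0.723, 0.691, -0.0]
ft_force: [-0.2, -0.9, -0.7]
gripper_width: 0.0001
grasp_force: 0.0
at [0.6031 0.1247 0.273 ] th 1.525 j [ 0.12  0.41 -0.5   1.57  0.2   1.21 -0.46] F [-0.2 -0.9 -0.7] w 0.0001 g 0.0 t 23.7
  to (0.603, 0.122, 0.19, 1.52) rot [-0.0028 -0.0016  0.0048] d first [-0.0028  0.0003  0.083 ] | d after rot [-0.0027  0.      0.083 ] | rows@.05 1.7
```

```bash
python3 shift.py '0 0 0 -.0026 0 .04 0;0 0 0 0 0 .04 0;0 0 0 0 0 .014 0;0 0 0 0 0 .012 0;0 0 0 0 0 .004 0;0 0 0 0 0 0 0;0 0 0 0 0 0 0;0 0 0 0 0 0 0'
python3 go.py .603,.122,.163,1.52
```

```text
time: 24.68
tool_pos: [0.6035, 0.1179, 0.166]
eef_rot: [0.0, 0.725, 0.689, 0.0]
ft_force: [-4.8, -2.2, 5.6]
gripper_width: 0.0003
grasp_force: 2.9
at [0.6035 0.1179 0.166 ] th 1.519 j [ 0.11  0.51 -0.47  1.69  0.26  1.01 -0.5 ] F [-4.8 -2.2  5.6] w 0.0003 g 2.9 t 24.7
  to (0.603, 0.122, 0.163, 1.52) rot [ 0.0006  0.0002 -0.0006] d first [ 0.0041 -0.0008  0.003 ] | d after rot [ 0.0041 -0.0007  0.003 ] | rows@.05 0.1
```

```bash
python3 shift.py '0 0 0 .003 0 .003 0;0 0 0 0 0 0 0;0 0 0 0 0 0 0;0 0 0 0 0 0 0'
python3 go.py .603,.122,.163,1.52; python3 -c "
from m import *
f=grab('scene');save(f,'pics/e.png')"
```

```text
time: 25.18
tool_pos: [0.6043, 0.1189, 0.1647]
eef_rot: [0.002, 0.726, 0.688, -0.0]
ft_force: [-14.2, -15.3, 31.8]
gripper_width: 0.0003
grasp_force: 16.0
at [0.6043 0.1189 0.1647] th 1.518 j [ 0.1   0.51 -0.47  1.69  0.27  1.01 -0.51] F [-14.2 -15.3  31.8] w 0.0003 g 16.0 t 25.2
  to (0.603, 0.122, 0.163, 1.52) rot [ 0.0022  0.0028 -0.0022] d first [ 0.003  -0.0015  0.0017] | d after rot [ 0.003  -0.0015  0.0017] | rows@.05 0.1
```

View pics/e.png

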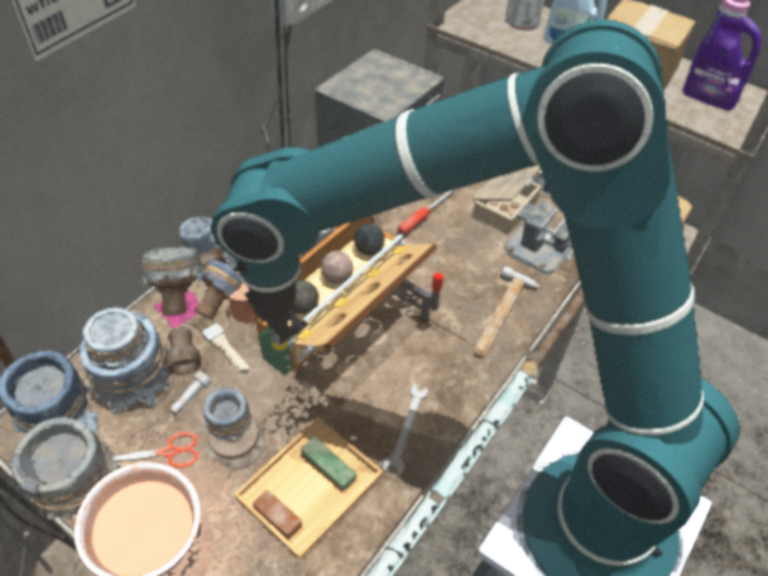

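The flap is lowering and both bars are still in the tray. The plunger bottomed at 32 N, so I retract.

```bash
python3 shift.py '0 0 0 0 0 -.01 0;0 0 0 0 0 -.03 0;0 0 0 0 0 -.05 0;0 0 0 0 0 -.03 .085'
python3 shift.py '0 0 .174 0 0 0 .085;0 0 .174 0 0 0 .085;0 0 .174 0 0 0 .085;0 0 .174 0 0 0 .085;0 0 .174 0 0 0 .085;0 0 .174 0 0 0 .085;0 0 .174 0 0 0 .085;0 0 .174 0 0 0 .085;0 0 .174 0 0 0 .085;0 0 0 0 0 0 .085;0 0 0 0 0 0 .085;0 0 0 0 0 0 .085'
python3 go.py .603,-.0038,.27,-.0475 .6625,-.0038,.21,-.0475; python3 -c "
from m import *
f=grab('top');save(f,'pics/f.png');P=cloud(f);sph(f,P)
m=(P[...,2]>.08)&(P[...,2]<.11)&(P[...,0]>.52)&(P[...,0]<.59)&(P[...,1]>-.25)&(P[...,1]<.07)
p=P[m];print(len(p),np.linalg.lstsq(np.c_[p[:,:2]-[.555,-.09],np.ones(len(p))],p[:,2],rcond=None)[0])"
```

```text
time: 25.72
tool_pos: [0.6041, 0.1214, 0.2853]
eef_rot: [0.001, 0.725, 0.689, 0.001]
ft_force: [-0.1, 0.7, -0.3]
gripper_width: 0.0172
grasp_force: 0.0
time: 27.22
tool_pos: [0.6035, 0.1211, 0.2819]
eef_rot: [-0.0, 1.0, -0.022, 0.0]
ft_force: [0.7, -0.3, 0.1]
gripper_width: 0.0848
grasp_force: 0.0
at [0.6035 0.1211 0.2819] th -0.044 j [-0.08  0.37 -0.22  1.57  0.09  1.21 -1.93] F [ 0.7 -0.3  0.1] w 0.0848 g 0.0 t 27.2
  to (0.603, -0.0038, 0.27, -0.048) rot [-0.0002 -0.0001  0.0037] d first [0.0049 0.1248 0.0119] | d after rot [0.0054 0.1248 0.0119] | rows@.05 2.5
at [0.6035 0.1211 0.2819] th -0.044 j [-0.08  0.37 -0.22  1.57  0.09  1.21 -1.93] F [ 0.7 -0.3  0.1] w 0.0848 g 0.0 t 27.2
  to (0.6625, -0.0038, 0.21, -0.048) rot [-0.0002 -0.0001  0.0037] d first [0.0644 0.1222 0.0719] | d after rot [0.0648 0.122  0.0719] | rows@.05 3.1
sphere 337 223 [ 0.6633 -0.0045  0.1233]
sphere 379 225 [ 0.6574 -0.1038  0.124 ]
sphere 422 229 [ 0.6538 -0.2038  0.1242]
1436 [0.00178885 0.00537133 0.09515847]
```

View pics/f.png

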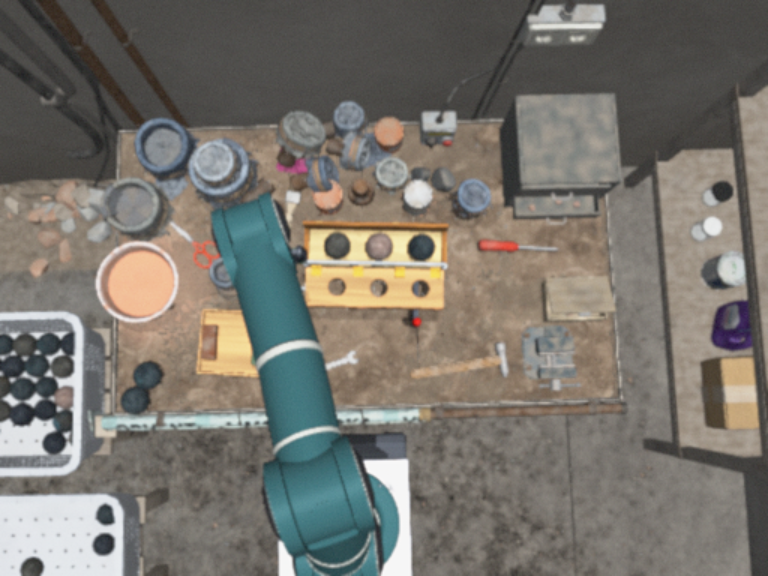

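The flap is level on the leg, with holes at (337,288), (379,288) and (421,288). All three spheres are still on the shelf.

```bash
python3 shift.py '0 0 0 .0163 .0306 .018 .085;0 0 0 .0163 .0306 .018 .085;0 0 0 .0163 .0306 .018 .085;0 0 0 .0163 .0306 .018 .085;0 0 0 0 0 0 .085'
python3 go.py .6630,-.0042,.100,-.0475; python3 -c "
from m import *
f=grab('top')
for x in(337,379,421):
    u,v=int(x/1.5),192; g=f['frame'][v-12:v+13,u-12:u+13].max(2); m=(g<110).astype(np.uint8)
    n,l,s,c=cv2.connectedComponentsWithStats(m); k=1+s[1:,4].argmax(); print(s[k],onz(f,u-12+c[k][0],v-12+c[k][1],.09).round(4))"
```

```text
time: 27.9
tool_pos: [0.6628, -0.0075, 0.2079]
eef_rot: [0.001, 1.0, -0.025, -0.001]
ft_force: [0.0, 0.1, -0.2]
gripper_width: 0.0852
grasp_force: 0.0
at [ 0.6628 -0.0075  0.2079] th -0.049 j [ 0.08  0.51 -0.17  1.53  0.09  1.11 -1.72] F [ 0.   0.1 -0.2] w 0.0852 g 0.0 t 27.9
  to (0.663, -0.0042, 0.1, -0.048) rot [ 0.0011  0.0026 -0.0016] d first [ 0.0003 -0.0034  0.1079] | d after rot [ 0.     -0.0033  0.1079] | rows@.05 2.2
[ 0 22  4  3  7] [0.5258 0.0415 0.09  ]
[  0   0   6  25 102] [ 0.5586 -0.0625  0.09  ]
[10  8  8  9 35] [ 0.5601 -0.2067  0.09  ]
```

```bash
python3 shift.py '0 0 0 0 -.003 0 .085;0 0 0 0 0 .04 .085;0 0 0 0 0 .04 .085;0 0 0 0 0 .027 .085;0 0 0 0 0 0 .085;0 0 0 0 0 0 .05;0 0 0 0 0 0 .05;0 0 0 0 0 0 .05;0 0 0 0 0 0 .05'
python3 go.py .6630,-.0042,.100,-.0475
```

```text
time: 29.08
tool_pos: [0.6645, -0.0034, 0.1063]
eef_rot: [0.001, 1.0, -0.024, 0.002]
ft_force: [-5.6, -11.7, 16.0]
gripper_width: 0.0626
grasp_force: 61.7
at [ 0.6645 -0.0034  0.1063] th -0.048 j [ 0.07  0.62 -0.16  1.6   0.12  0.92 -1.75] F [ -5.6 -11.7  16. ] w 0.0626 g 61.7 t 29.1
  to (0.663, -0.0042, 0.1, -0.048) rot [ 0.0024 -0.0042 -0.0003] d first [-0.0015  0.0008  0.0063] | d after rot [-0.0015  0.0008  0.0063] | rows@.05 0.1
```

```bash
python3 shift.py '0 0 0 0 0 -.02 .05;0 0 0 0 0 -.03 .05;0 0 0 0 0 -.03 .05;0 0 0 0 0 0 .05;0 0 0 -.03 0 0 .05;0 0 0 -.035 0 0 .05;0 0 0 -.03 0 0 .05;0 0 0 0 0 0 .05;0 0 0 0 0 0 .05'
python3 go.py .5693,.0010,.103,-.0475
```

```text
time: 30.2
tool_pos: [0.5684, 0.0034, 0.1828]
eef_rot: [-0.0, 1.0, -0.023, 0.0]
ft_force: [0.0, -0.1, -4.4]
gripper_width: 0.0619
grasp_force: 67.2
at [0.5684 0.0034 0.1828] th -0.046 j [ 0.09  0.38 -0.18  1.8   0.08  0.97 -1.75] F [ 0.  -0.1 -4.4] w 0.0619 g 67.2 t 30.2
  to (0.5693, 0.001, 0.103, -0.048) rot [-0.0001 -0.0003  0.0014] d first [0.0009 0.0024 0.0798] | d after rot [0.001  0.0024 0.0798] | rows@.05 1.6
```

```bash
python3 shift.py '0 0 0 0 .002 .03 .05;0 0 0 0 0 .03 .05;0 0 0 0 0 .018 .05;0 0 0 0 0 0 .05;0 0 0 0 0 0 .05'
python3 go.py .5693,.0010,.1025,-.0475;  python3 -c "
from m import *
f=grab('scene');save(f,'pics/g.png')"
```

```text
time: 30.82
tool_pos: [0.5685, 0.0014, 0.1051]
eef_rot: [-0.0, 1.0, -0.023, 0.0]
ft_force: [0.2, 0.8, -3.7]
gripper_width: 0.0617
grasp_force: 67.1
at [0.5685 0.0014 0.1051] th -0.046 j [ 0.08  0.48 -0.17  1.86  0.11  0.82 -1.76] F [ 0.2  0.8 -3.7] w 0.0617 g 67.1 t 30.8
  to (0.5693, 0.001, 0.1025, -0.048) rot [-0.0002 -0.0003  0.0014] d first [0.0008 0.0004 0.0026] | d after rot [0.0008 0.0004 0.0026] | rows@.05 0.1
```

View pics/g.png

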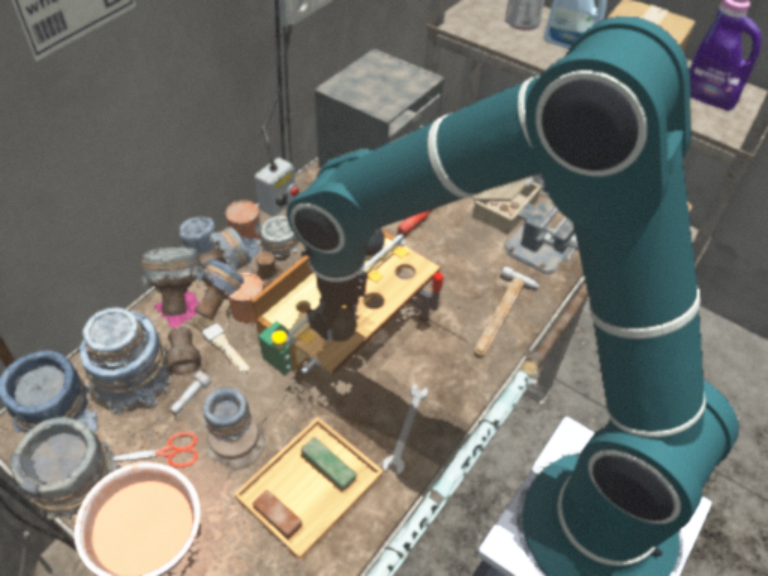

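The gripper holds the grey sphere over its hole near (342,325), and the other holes show at (375,299) and (405,271). Next I seat the sphere and release it.

```bash
python3 shift.py '0 0 0 .0005 0 .0025 .05;0 0 0 0 0 0 .05;0 0 0 0 0 0 .066;0 0 0 0 0 0 .07;0 0 0 0 0 0 .085;0 0 0 0 0 0 .085'
python3 shift.py '0 0 0 0 0 -.03 .085;0 0 0 0 0 -.04 .085;0 0 0 0 0 -.04 .085;0 0 0 .03 .025 0 .085;0 0 0 .03 .025 0 .085;0 0 0 .03 .025 0 .085;0 0 0 0 .025 0 .085;0 0 0 0 0 0 .085'
python3 go.py .6575,-.1040,.103,-.0475;  python3 -c "
from m import *
f=grab('top');P=cloud(f);sph(f,P,(337,),288);sph(f,P,(422,),246)
f=grab('scene')
for u,v in((375,299),(405,271)): print(onz(f,u/1.5,v/1.5,.092))
save(f,'pics/h.png')"
```

```text
time: 31.62
tool_pos: [0.5686, 0.0013, 0.1023]
eef_rot: [-0.0, 1.0, -0.023, -0.0]
ft_force: [-1.2, 0.2, 0.0]
gripper_width: 0.0854
grasp_force: 0.0
time: 32.62
tool_pos: [0.6536, -0.1051, 0.2118]
eef_rot: [0.0, 1.0, -0.025, -0.0]
ft_force: [0.1, 0.4, -0.2]
gripper_width: 0.0848
grasp_force: 0.0
at [ 0.6536 -0.1051  0.2118] th -0.049 j [ 0.21  0.51 -0.14  1.53  0.08  1.11 -1.56] F [ 0.1  0.4 -0.2] w 0.0848 g 0.0 t 32.6
  to (0.6575, -0.104, 0.103, -0.048) rot [ 0.0007  0.0007 -0.0017] d first [ 0.0039 -0.0014  0.1088] | d after rot [ 0.0038 -0.0013  0.1088] | rows@.05 2.2
sphere 337 194 [5.684e-01 1.000e-04 1.199e-01]
sphere 422 211 [ 0.6536 -0.2043  0.1237]
[ 0.56093163 -0.10423255  0.092     ]
[ 0.55649964 -0.20052813  0.092     ]
```

```bash
python3 shift.py '0 0 0 .004 -.0014 0 .085;0 0 0 0 0 .04 .085;0 0 0 0 0 .04 .085;0 0 0 0 0 .027 .085;0 0 0 0 0 0 .085;0 0 0 0 0 0 .05;0 0 0 0 0 0 .05;0 0 0 0 0 0 .05;0 0 0 0 0 0 .05'
python3 go.py .6575,-.1040,.105,-.0475
python3 shift.py '0 0 0 0 0 -.02 .05;0 0 0 0 0 -.03 .05;0 0 0 0 0 -.03 .05;0 0 0 0 0 0 .05;0 0 0 -.03 0 0 .05;0 0 0 -.035 0 0 .05;0 0 0 -.03 0 0 .05;0 0 0 0 0 0 .05;0 0 0 0 0 0 .05'
python3 go.py .5635,-.0990,.1025,-.0475
```

```text
time: 33.85
tool_pos: [0.6592, -0.1039, 0.1083]
eef_rot: [0.001, 1.0, -0.024, 0.002]
ft_force: [-4.2, -8.5, 11.4]
gripper_width: 0.063
grasp_force: 63.3
at [ 0.6592 -0.1039  0.1083] th -0.048 j [ 0.2   0.62 -0.13  1.6   0.1   0.93 -1.58] F [-4.2 -8.5 11.4] w 0.063 g 63.3 t 33.9
  to (0.6575, -0.104, 0.105, -0.048) rot [ 0.0027 -0.0039 -0.0003] d first [-0.0017  0.0002  0.0033] | d after rot [-0.0017  0.0002  0.0033] | rows@.05 0.1
time: 34.98
tool_pos: [0.5633, -0.097, 0.1853]
eef_rot: [-0.0, 1.0, -0.023, 0.0]
ft_force: [0.5, 0.8, -3.4]
gripper_width: 0.0631
grasp_force: 67.4
at [ 0.5633 -0.097   0.1853] th -0.046 j [ 0.24  0.38 -0.15  1.79  0.07  0.98 -1.56] F [ 0.5  0.8 -3.4] w 0.0631 g 67.4 t 35.0
  to (0.5635, -0.099, 0.1025, -0.048) rot [-0.0002 -0.0002  0.0015] d first [0.0003 0.002  0.0828] | d after rot [0.0003 0.002  0.0828] | rows@.05 1.7
```

```bash
python3 shift.py '0 0 0 0 .002 .03 .05;0 0 0 0 0 .03 .05;0 0 0 0 0 .0205 .05;0 0 0 0 0 0 .05;0 0 0 0 0 0 .05;0 0 0 0 0 0 .066;0 0 0 0 0 0 .07;0 0 0 0 0 0 .085;0 0 0 0 0 0 .085'
python3 shift.py '0 0 0 0 0 -.03 .085;0 0 0 0 0 -.04 .085;0 0 0 0 0 -.04 .085;0 0 0 .03 .025 0 .085;0 0 0 .03 .025 0 .085;0 0 0 .035 .025 0 .085;0 0 0 0 .025 0 .085;0 0 0 0 0 0 .085'
python3 go.py .6540,-.2040,.103,-.0475;  python3 -c "
from m import *
f=grab('top');P=cloud(f);sph(f,P,(337,379),288)
save(f,'pics/i.png')"
```

```text
time: 36.1
tool_pos: [0.563, -0.0991, 0.1049]
eef_rot: [-0.0, 1.0, -0.023, 0.0]
ft_force: [0.3, -0.1, -0.0]
gripper_width: 0.085
grasp_force: 0.0
time: 37.1
tool_pos: [0.6528, -0.2058, 0.2142]
eef_rot: [0.0, 1.0, -0.025, -0.0]
ft_force: [-0.0, 0.3, -0.5]
gripper_width: 0.085
grasp_force: 0.0
at [ 0.6528 -0.2058  0.2142] th -0.049 j [ 0.34  0.54 -0.11  1.46  0.06  1.14 -1.41] F [-0.   0.3 -0.5] w 0.085 g 0.0 t 37.1
  to (0.654, -0.204, 0.103, -0.048) rot [ 0.0007  0.0009 -0.0016] d first [ 0.0012 -0.002   0.1112] | d after rot [ 0.0011 -0.0019  0.1112] | rows@.05 2.2
sphere 337 188 [0.5676 0.0008 0.1193]
sphere 379 205 [ 0.5633 -0.0995  0.1209]
```

View pics/i.png

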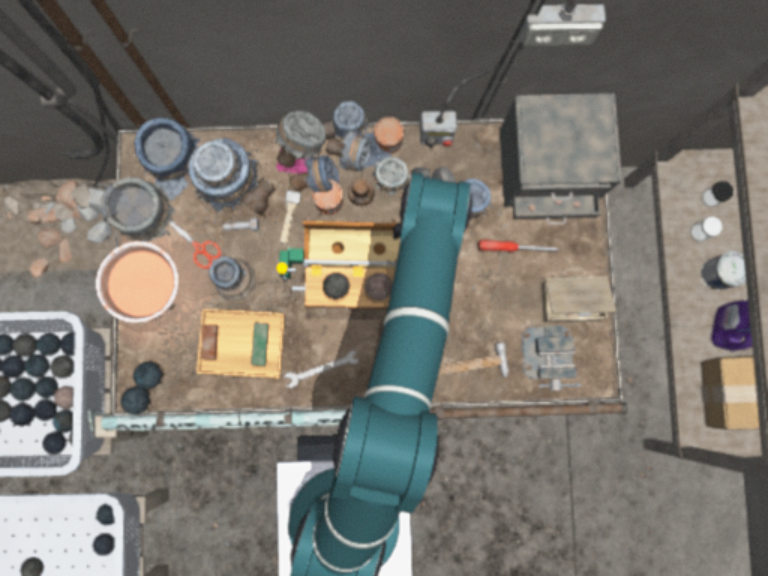

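Grey is seated at (336,287) and pink at (377,287). The brown bar has been knocked from (220,341) to (209,342), toward the tray wall, so I'll measure it after placing the blue sphere.

```bash
python3 shift.py '0 0 0 .001 -.002 0 .085;0 0 0 0 0 .04 .085;0 0 0 0 0 .04 .085;0 0 0 0 0 .029 .085;0 0 0 0 0 0 .085;0 0 0 0 0 0 .05;0 0 0 0 0 0 .05;0 0 0 0 0 0 .05;0 0 0 0 0 0 .05'
python3 go.py .6540,-.2040,.105,-.0475
python3 shift.py '0 0 0 0 0 -.02 .05;0 0 0 0 0 -.03 .05;0 0 0 0 0 -.03 .05;0 0 0 0 0 0 .05;0 0 0 -.03 0 0 .05;0 0 0 -.035 0 0 .05;0 0 0 -.03 0 0 .05;0 0 0 0 0 0 .05;0 0 0 0 0 0 .05'
python3 go.py .5585,-.1990,.103,-.0475
```

```text
time: 38.28
tool_pos: [0.6555, -0.204, 0.1091]
eef_rot: [0.002, 1.0, -0.024, 0.002]
ft_force: [-3.0, -9.4, 10.7]
gripper_width: 0.0622
grasp_force: 63.2
at [ 0.6555 -0.204   0.1091] th -0.048 j [ 0.33  0.65 -0.11  1.54  0.08  0.95 -1.42] F [-3.  -9.4 10.7] w 0.0622 g 63.2 t 38.3
  to (0.654, -0.204, 0.105, -0.048) rot [ 0.0033 -0.0043 -0.0002] d first [-0.0015  0.0001  0.0041] | d after rot [-0.0015  0.0001  0.0041] | rows@.05 0.1
time: 39.4
tool_pos: [0.5597, -0.1968, 0.1858]
eef_rot: [-0.0, 1.0, -0.023, 0.0]
ft_force: [1.4, -0.8, -4.0]
gripper_width: 0.062
grasp_force: 67.1
at [ 0.5597 -0.1968  0.1858] th -0.046 j [ 0.38  0.41 -0.12  1.74  0.06  1.   -1.38] F [ 1.4 -0.8 -4. ] w 0.062 g 67.1 t 39.4
  to (0.5585, -0.199, 0.103, -0.048) rot [-0.0002 -0.0002  0.0017] d first [-0.0011  0.0022  0.0828] | d after rot [-0.0011  0.0022  0.0828] | rows@.05 1.7
```

```bash
python3 shift.py '0 0 0 -.0005 .002 .03 .05;0 0 0 0 0 .03 .05;0 0 0 0 0 .021 .05;0 0 0 0 0 0 .05;0 0 0 0 0 0 .05;0 0 0 0 0 0 .066;0 0 0 0 0 0 .07;0 0 0 0 0 0 .085;0 0 0 0 0 0 .085'
python3 shift.py '0 0 0 0 0 -.03 .085;0 0 0 0 0 -.04 .085;0 0 0 0 0 -.04 .085;0 0 0 0 0 -.03 .085;0 0 0 -.03 .03 0 .085;0 0 0 -.03 .03 0 .085;0 0 0 -.03 .03 0 .085;0 0 0 -.03 .03 0 .085;0 0 0 -.03 .03 0 .085;0 0 0 0 0 0 .085;0 0 0 0 0 0 .085'
cat > fin.py <<'E'
from m import *
for n in('top','scene'):
    f=grab(n);P=cloud(f)
    if n=='top': sph(f,P,(337,379,422),288)
    m=(P[...,2]>.029)&(P[...,2]<.045)&(P[...,0]>.36)&(P[...,0]<.52)&(P[...,1]>.14)&(P[...,1]<.36)
    N,l,s,c=cv2.connectedComponentsWithStats(m.astype(np.uint8)); a=-.08; o=np.array([.443,.2455])
    for k in range(1,N):
        if s[k,4]>80:
            p=P[l==k]; r=cv2.minAreaRect(p[:,:2].astype(np.float32)*1000); d=np.array(r[0])/1000-o
            print(n,r,'z',p[:,2].mean().round(4),'tray xy',(d@[[np.cos(a),-np.sin(a)],[np.sin(a),np.cos(a)]]).round(4))
    m=(P[...,2]>.08)&(P[...,2]<.11)&(P[...,0]>.52)&(P[...,0]<.59)&(P[...,1]>-.25)&(P[...,1]<.07)
    p=P[m];print('flap',len(p),np.linalg.lstsq(np.c_[p[:,:2]-[.555,-.09],np.ones(len(p))],p[:,2],rcond=None)[0].round(3))
    save(f,f'pics/fin_{n}_{int(bot.get_obs()["time"])}.png')
E
python3 fin.py; ls pics; python3 go.py .447,.3,.25,3.06
```

```text
time: 40.52
tool_pos: [0.5589, -0.1991, 0.1049]
eef_rot: [-0.0, 1.0, -0.023, 0.0]
ft_force: [0.2, 0.4, -0.1]
gripper_width: 0.085
grasp_force: 0.0
time: 41.9
tool_pos: [0.4025, -0.3416, 0.2449]
eef_rot: [-0.0, 1.0, -0.023, 0.0]
ft_force: [-0.3, -0.3, 0.4]
gripper_width: 0.0853
grasp_force: 0.0
sphere 337 193 [ 5.682e-01 -3.000e-04  1.187e-01]
sphere 379 205 [ 0.5626 -0.0997  0.1197]
sphere 422 193 [ 0.559  -0.1995  0.1193]
top ((439.944580078125, 195.76797485351562), (37.267616271972656, 103.1175765991211), 86.01777648925781) z 0.0346 tray xy [ 0.0009 -0.0498]
top ((448.9923095703125, 323.4488830566406), (41.23192596435547, 84.7667236328125), 87.98716735839844) z 0.0357 tray xy [-0.0003  0.0782]
flap 1017 [0.014 0.002 0.095]
scene ((436.18963623046875, 196.83819580078125), (37.74687576293945, 105.45187377929688), 85.30973815917969) z 0.0335 tray xy [-0.0029 -0.0491]
scene ((447.54058837890625, 322.3926086425781), (35.682945251464844, 87.13337707519531), 86.0060043334961) z 0.0342 tray xy [-0.0016  0.077 ]
flap 1218 [ 0.013 -0.002  0.095]
a.png
b.png
c.png
d.png
e.png
f.png
fin_scene_42.png
fin_top_41.png
g.png
h.png
i.png
scene0.png
top0.png
at [ 0.4029 -0.3412  0.2447] th -0.045 j [ 0.67  0.23 -0.03  1.84  0.01  1.07 -0.98] F [ 0.6  0.1 -0.1] w 0.0848 g 0.0 t 42.0
  to (0.447, 0.3, 0.25, 3.06) rot [ 2.0000e-04 -5.0000e-04 -3.1047e+00] d first [ 0.0154 -0.6425 -0.0051] | d after rot [ 0.0083  0.6427 -0.0053] | rows@.05 12.9
```

```bash
python3 - <<'E'
from m import *
for n in('top','scene'):
    f=grab(n);P=cloud(f)
    for nm,c in(('green',(.4395,.196)),('brown',(.4483,.323))):
        m=(abs(P[...,0]-c[0])<.034)&(abs(P[...,1]-c[1])<.013)&(P[...,2]>.015); p=P[m]; s,*_=np.linalg.lstsq(np.c_[p[:,:2]-c,np.ones(len(p))],p[:,2],rcond=None)
        print(n,nm,len(p),s.round(4))
    m=(P[...,2]>.012)&(P[...,2]<.028)&(P[...,0]>.34)&(P[...,0]<.55)&(P[...,1]>.335)&(P[...,1]<.37)
    p=P[m]; print(n,'wall y',len(p),np.percentile(p[:,1],[5,50,95]).round(4))
    c=f["frame"]; a=proj(f,np.array([.45,.27,.02])).astype(int); cr=c[max(a[1]-60,0):a[1]+60,max(a[0]-70,0):a[0]+70,::-1]
    cv2.imwrite(f'pics/tr_{n}.png',cv2.resize(cr,None,fx=4,fy=4,interpolation=cv2.INTER_CUBIC))
E
```

```text
top green 139 [0.0851 0.0662 0.0342]
top brown 126 [ 0.007  -0.0762  0.0353]
top wall y 84 [0.3362 0.3446 0.3527]
scene green 244 [ 0.0639 -0.0155  0.0335]
scene brown 272 [ 0.0261 -0.0291  0.0343]
scene wall y 239 [0.3372 0.3432 0.3529]
```

View pics/tr_scene.png

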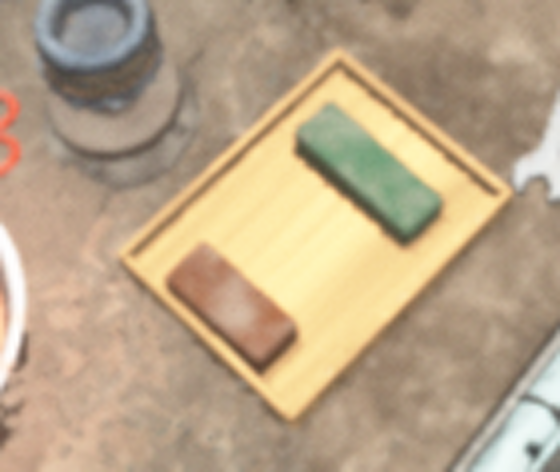

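The crop shows both bars flat on the tray floor. Brown, at about (232,306), lies beside the wall at tray y ≈ 0.077. Touching the wall would put it at 0.0785, still inside the 0.08 limit. The spheres are seated within 1 mm, the flap is level and the arm is clear, so I hand in.

```bash
python3 -c "
from cell import bot, viewer
print(bot.sign_off())"
```

```text
the job is handed in; nothing more can be done
None
```

The job is handed in, with no verdict shown: both bars lie flat in the tray, the leg is against its stop, the flap is level on it and all three spheres are seated in its holes; the brown bar was knocked against the tray wall during the run and sits about 2 mm inside its limit, so I left it there.

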